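# Put the hardness tester's accessories back in their tray

### The arm

A 6-joint arm with a two-finger parallel gripper is mounted at the origin on the work surface. World frame = base frame: x ahead of the robot, y to its left, z up, the work surface at z = 0. Lengths are in mm, angles in rad, forces in N, time in s.
With the tool pointing down it reaches from about 400 to 925 mm from the base axis. Payload 12.5 kg.
Tool frame: the origin (TCP) lies on the mounting face of the last link; the fingertips stand 190 mm ahead of it and the grasp point (between the pads) lies 171 mm ahead of it; z points along the fingers, y is the line along which they close (so a half turn about z gives the same grasp; the last joint's range is limited). The gripper opens to 95 mm and grips with 3 to 60 N. Pads are 20 mm wide; open, the fingers measure 119 mm over their backs; the gripper's body (75 mm by 180 mm) begins 59 mm behind the grasp point.
Start: joints at [-1.414, 0.491, 1.559, -0, 1.092, -0.106], TCP at [162.386, -603.536, 404.761] pointing down, gripper open.
Joint ranges: [-3.1, 3.1], [-0.84, 2.19], [0.05, 2.79], [-1.13, 4.28], [0.06, 2.93], [-2.69, 2.69]. Speed limits (rad/s): [2.22, 2.22, 2.79, 3.14, 3.14, 3.14].

### API

Orientations are given as [roll, pitch, yaw] about the fixed x, y, z axes, in that order (R = Rz(yaw) Ry(pitch) Rx(roll)).
In Python, from cell import * gives the robot as it stands.
- The arm moves only by the tool arm_command, never from a script. Its argument "rows" is a list that holds one entry, the list of rows, each a list of 7 numbers: the shift along the tool's x, y, z normalised to -1 to 1, where 1 is 0.15 m, then the turn, a rotation vector about the tool's x, y, z normalised to -1 to 1, where 1 is 360 degrees, then the opening, from -1 (shut) to 1 (fully open). A call has 1 to 10 rows; each row is the pose to reach, as a shift and turn from the pose commanded when the call began, along the tool's axes at that moment, turning the shorter way round; what a row does not reach only later rows make up. A row lasts 1/12 s, in which the tool goes at most 41.7 mm and 7.16 degrees, less where a joint would pass 70% of its speed; a pose out of reach is approached as far as the arm can. A call with a number of a shift or a turn outside -1 to 1 is refused whole. A call with a gripper value outside its range is refused whole. The fingers move at their own pace and stop on an object; the grip force is fixed at half the most. Time passes only in rows, so rows that repeat a pose let the fingers close. It gives the time, the measured TCP pose, the force, the opening and the grip force at its end, in the units of the state.
- state(): the state, without advancing time (a new reading comes with each control period).
- read_camera(name): name is "side" or "top" or "wrist"; returns (picture, depth): 384x512x3 uint8, red, green, blue; 384x512 float32, mm along the optical axis (not along the pixel's ray), 0 where there is no reading.
- get_calibration(name): a dict with "camera_matrix" (3x3 intrinsics, pixels), "position" and "orientation" of the camera in the world; the wrist camera has in their place "hand_eye" (4x4, takes a point from camera to tool coordinates, whose origin is the TCP and whose axes are the flange's). Camera axes: x right, y up, looking along -z (the intrinsics and any distortion apply to the point x, -y, -z); pixel columns grow to the right and rows downward; lengths in mm; the calibration is good to about 2 mm. A picture is of the moment at which its call begins: read the wrist's pose just before it. get_calibration takes no time and is no camera call.
- job_done(): hands the job in; it is judged then, once.
The state is a dict: "t": time; "joints": joint angles; "qvel": joint speeds; "tau": joint torques, N m; "eef_pos": TCP position; "tcp_rot": TCP orientation; "ft_force": force on the tool from outside, world axes, zero at the start; "moment": the same for the moment, N m; "opening": opening from 0.0 (shut) to 1.0 (fully open); "grip_force": force on a finger pad.
Only numpy, scipy, OpenCV 4.12 (cv2) and the standard library are available. Lean on these libraries where they do the work, as an engineer would, in place of code of your own. Each camera call takes 0.05 s, during which the arm holds its last target. There are 200 camera calls.

### The job

Put the hardness tester's accessories back in the storage tray, each set down upright and flat in the recess cut for it: the solid round reference block, the V-block with its groove up, the small vice and the ball indenter. Set them down, do not drop them. The bored ring and the square-slotted block are a customer's samples: leave them where they are on the mat.

Things in the scene. Friction and masses are not known exactly. Their poses are not given: they have to be found in the camera images.
- test_block: Hardness reference block: solid steel disc, 60 mm diameter, 16 mm high, flat unbroken top with a few tiny dents, 0.36 kg. Origin: centre of its underside, z up. Starts on a 3 mm grey bench mat.
- v_block: Steel V-block: 46 x 46 mm, 32 mm high, 0.47 kg; in the top an open 90 degree V groove along its x axis, 32 mm wide at the top, sloping in to 4 mm, 14 mm deep. The two sides facing y are plain and upright. Origin: centre of its underside, z up. Starts on a 3 mm grey bench mat.
- small_vice: Toolmaker's steel vice on its flat base: 76 mm long (x), 32 mm wide (y), 30 mm high, 0.34 kg: 10 mm base, fixed jaw at the +x end, locked movable jaw in the middle (x -12 to +10 mm), lower screw block at the -x end. Jaws and base have flat sides flush at y = +-16 mm. Origin: centre of its underside, z up. Starts on a 3 mm grey bench mat.
- indenter: Ball indenter: upright steel cylinder, 24 mm diameter up to 30 mm height, then a narrower dark nose with a 10 mm ball on top, 47 mm high in all, 0.11 kg, standing on its flat end. Origin: centre of its underside, z up. Starts on a 3 mm grey bench mat.
- sample_ring: A customer's sample, not an accessory: steel ring, 60 mm outer diameter, 16 mm high like the reference block, but with a 26 mm hole right through. Stays on the mat. Origin: centre of its underside.
- sample_slotted: A customer's sample, not an accessory: steel block, 46 x 46 mm, 32 mm high like the V-block, but with a square-cut, flat-bottomed slot 16 mm wide and 16 mm deep along its x axis. Stays on the mat. Origin: centre of its underside.
- recess_large_round: Fixed black insert, 108 x 108 x 20 mm, one of four filling an aluminium tray 2 by 2 in any arrangement (tray rim 26 mm above the bench). In its middle a round recess of 76 mm diameter: for the reference block. Origin: centre of the insert's underside, 3 mm above the bench, z up, x and y along its edges. Blue recess floor at z = 15 mm, rim at z = 20 mm.
- recess_square: Fixed black insert, 108 x 108 x 20 mm, one of four filling an aluminium tray 2 by 2 in any arrangement (tray rim 26 mm above the bench). In its middle a square recess, 62 x 62 mm: for the V-block. Origin: centre of the insert's underside, 3 mm above the bench, z up, x and y along its edges. Blue recess floor at z = 15 mm, rim at z = 20 mm.
- recess_long: Fixed black insert, 108 x 108 x 20 mm, one of four filling an aluminium tray 2 by 2 in any arrangement (tray rim 26 mm above the bench). In its middle an oblong recess, 92 mm (x) by 48 mm (y): for the vice, either way round. Origin: centre of the insert's underside, 3 mm above the bench, z up, x and y along its edges. Blue recess floor at z = 15 mm, rim at z = 20 mm.
- recess_small_round: Fixed black insert, 108 x 108 x 20 mm, one of four filling an aluminium tray 2 by 2 in any arrangement (tray rim 26 mm above the bench). In its middle a round recess of 40 mm diameter: for the ball indenter. Origin: centre of the insert's underside, 3 mm above the bench, z up, x and y along its edges. Blue recess floor at z = 15 mm, rim at z = 20 mm.
There are look-alikes about, which are no part of the job. Leave any turquoise look-alike of the recess_large_round alone.

How it is judged (in metres and radians):
At the end, for the whole second after the job is handed in: The reference block, V-block, vice and indenter each sit in their own recess: within 12 mm of the recess centre, underside on the recess floor (within 3 mm), tilted less than 0.1 rad, released and at rest; the ring and the slotted block are within 20 mm of where they started and upright (horizontal distance between test_block and recess_large_round below 0.012 m and z of test_block in the frame of recess_large_round between 0.012 and 0.018 m and angle between each of test_block, v_block, small_vice, indenter, sample_ring, sample_slotted's own z axis and vertical below 0.1 rad and linear speed of each of test_block, v_block, small_vice, indenter below 0.02 m/s and angular speed of each of test_block, v_block, small_vice, indenter below 0.2 rad/s and horizontal distance between v_block and recess_square below 0.012 m and z of v_block in the frame of recess_square between 0.012 and 0.018 m and horizontal distance between small_vice and recess_long below 0.012 m and z of small_vice in the frame of recess_long between 0.012 and 0.018 m and horizontal distance between indenter and recess_small_round below 0.012 m and z of indenter in the frame of recess_small_round between 0.012 and 0.018 m and distance of each of sample_ring, sample_slotted from where it was at the start of the episode below 0.02 m); the robot touches nothing.
It fails at once if an accessory is dropped into its recess (faster than 0.6 m/s just above the floor) ((horizontal distance between test_block and recess_large_round below 0.04 m and z of test_block in the frame of recess_large_round below 0.03 m and linear speed of test_block above 0.6 m/s) or (horizontal distance between v_block and recess_square below 0.04 m and z of v_block in the frame of recess_square below 0.03 m and linear speed of v_block above 0.6 m/s) or (horizontal distance between small_vice and recess_long below 0.04 m and z of small_vice in the frame of recess_long below 0.03 m and linear speed of small_vice above 0.6 m/s) or (horizontal distance between indenter and recess_small_round below 0.04 m and z of indenter in the frame of recess_small_round below 0.03 m and linear speed of indenter above 0.6 m/s)).
It fails at once if a customer's sample is moved more than 20 mm (distance of any of sample_ring, sample_slotted from where it was at the start of the episode above 0.02 m).
It also fails if it takes over 104 s, if anything falls off the work surface, if the arm or the gripper's body presses on something with over 40 N, if the wrist force passes 120 N, or if a joint passes its speed limit or range.

## Working session

There is one attempt and no reset: what is moved stays moved. The work goes in short steps, Python scripts to look and compute and a tool call to move; the robot and the scene stay as the last step left them, time stands still between calls to the robot, and variables do not carry over. Pictures are saved under pics/ and viewed, at most 14 in all, crops included, and the job is handed in when it is done.

Besides the shell and the picture viewer there is one more tool, called after "Request:" by a JSON object that holds its "method" and its "body", one argument or row to a line. arm_command: Moves the arm, as the interface text tells. Its arguments: {"type":"object","properties":{"rows":{"type":"array","items":{"type":"array","items":{"type":"array","items":{"type":"number","minimum":-1,"maximum":1}}}}},"required":["rows"]}

```bash
ls; mkdir -p pics; cat > h.py <<'E'
from cell import *
import numpy as np, cv2
from scipy.spatial.transform import Rotation as R
E
python3 - <<'E'
from h import *
s=state(); print({k:np.round(v,3) for k,v in s.items()})
for n in("side","top","wrist"):
    c=get_calibration(n); print(n,c)
    p,d=read_camera(n); cv2.imwrite(f"pics/{n}0.png",p[:,:,::-1]); np.savez(f"{n}0.npz",p=p,d=d)
E
```

```text
pics
{'t': np.float64(0.0), 'joints': array([-1.414,  0.492,  1.559,  0.   ,  1.092, -0.106]), 'qvel': array([-0.001,  0.   ,  0.   , -0.   ,  0.   ,  0.   ]), 'tau': array([ 1.0000e-03, -6.1265e+01, -2.5818e+01,  6.9000e-02,  4.8000e-02,
       -0.0000e+00]), 'eef_pos': array([ 162.377, -603.498,  404.161]), 'tcp_rot': array([-3.14 , -0.   ,  0.263]), 'ft_force': array([-0.242,  0.461, -0.299]), 'moment': array([-0.023,  0.035, -0.   ]), 'grip_force': np.float64(0.0), 'opening': np.float64(0.998)}
side {'camera_matrix': array([[445.83433148,   0.        , 255.82315087],
       [  0.        , 445.83433148, 184.78333215],
       [  0.        ,   0.        ,   1.        ]]), 'position': array([356.03873929, 689.68452944, 754.81296761]), 'orientation': array([ 0.81388878, -0.00715251, -2.91700102])}
top {'camera_matrix': array([[499.19588149,   0.        , 249.26961833],
       [  0.        , 499.19588149, 197.42211573],
       [  0.        ,   0.        ,   1.        ]]), 'position': array([ 329.22964767,  -40.78647082, 1535.14077445]), 'orientation': array([ 0.12169527, -0.00635339, -1.59372412])}
wrist {'camera_matrix': array([[307.0558287 ,   0.        , 257.37904275],
       [  0.        , 307.0558287 , 192.1727636 ],
       [  0.        ,   0.        ,   1.        ]]), 'hand_eye': array([[ 1.08288490e-03,  9.65921128e-01,  2.58834314e-01,
         7.29747858e+01],
       [ 9.99999373e-01, -9.72190656e-04, -5.55663300e-04,
         4.60418781e-01],
       [-2.85090620e-04,  2.58834754e-01, -9.65921575e-01,
         1.97849454e+01],
       [ 0.00000000e+00,  0.00000000e+00,  0.00000000e+00,
         1.00000000e+00]])}
```

View pics/top0.png

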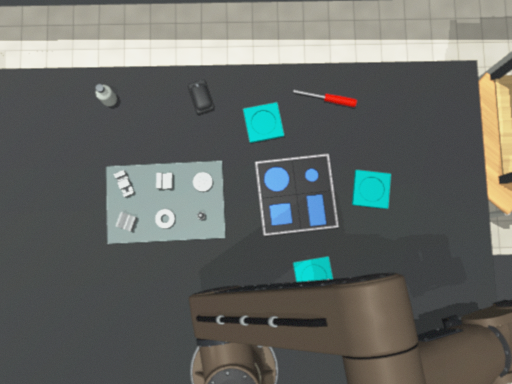

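View pics/side0.png

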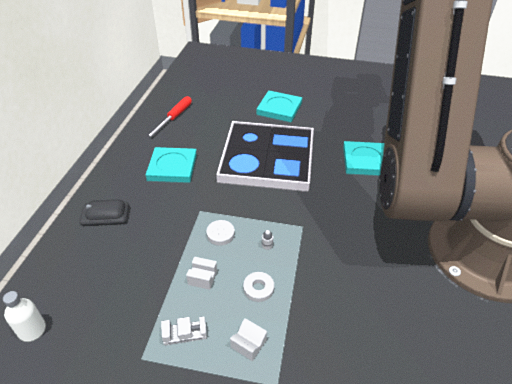

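The top view shows the mat on the left: vice (123,183), blocks at (165,181) and (126,222), discs at (202,181) solid and (165,218) bored, indenter (202,216). The tray recesses are large round (276,179), small round (312,175), square (281,214) and long (316,209). The side view agrees, and the V-block and slotted block still need a closer look.

```bash
cat >> h.py <<'E'
def cam(n,s=None):
    c=get_calibration(n); K=c["camera_matrix"]
    if n=="wrist":
        s=s or state(); T=np.eye(4); T[:3,:3]=R.from_euler("xyz",s["tcp_rot"]).as_matrix(); T[:3,3]=s["eef_pos"]
        T=T@c["hand_eye"]; return K,T[:3,:3],T[:3,3]
    return K,R.from_euler("xyz",c["orientation"]).as_matrix(),np.array(c["position"])
def ray(C,u,v):
    K,Rm,p=C; d=Rm@np.array([(u-K[0,2])/K[0,0],-(v-K[1,2])/K[1,1],-1]); return p,d
def plane(C,u,v,z):
    p,d=ray(C,u,v); return p+d*(z-p[2])/d[2]
def tri(C1,a,C2,b):
    p,d=ray(C1,*a); q,e=ray(C2,*b)
    t,_,_,_=np.linalg.lstsq(np.c_[d,-e],q-p,rcond=None)
    A=p+d*t[0];B=q+e*t[1]; return (A+B)/2,np.linalg.norm(A-B)
def proj(C,P):
    K,Rm,p=C; c=Rm.T@(np.asarray(P)-p); c=c/-c[2]; return K[0,0]*c[0]+K[0,2],-K[1,1]*c[1]+K[1,2]
E
python3 - <<'E'
from h import *
T=cam("top");S=cam("side")
for n,a,b in[("disc",(202,181),(221,232)),("ring",(165,218),(259,286)),("ind",(202,215),(268,236)),("blkA",(165,181),(202,272)),("vice",(123,183),(184,329)),("blkB",(126,222),(248,338))]:
    P,e=tri(T,a,S,b);print(n,P.round(),e.round(1))
d={}
for n,C in(("top",T),("side",S)):
    p=np.load(n+"0.npz")["p"]; h=cv2.cvtColor(p,cv2.COLOR_RGB2HSV)
    m=cv2.inRange(h,(103,120,100),(120,255,255)); 
    k,l,st,ce=cv2.connectedComponentsWithStats(m)
    d[n]=[(tuple(c.round(1)),s[4]) for c,s in zip(ce[1:],st[1:]) if s[4]>60]; print(n,d[n])
for a,_ in d["top"]:
    P=plane(T,*a,18); 
    b=min((x for x,_ in d["side"]),key=lambda x:np.hypot(*np.subtract(x,proj(S,P))))
    Q,e=tri(T,a,S,b); print(P.round(),Q.round(1),e.round(1))
E
```

```text
disc [567.  89.  17.] 3.5
ring [456. 204.  15.] 2.0
ind [462.  89.  32.] 1.0
blkA [571. 202.  22.] 1.0
vice [565. 329.  27.] 2.8
blkB [448. 320.  27.] 2.3
top [((np.float64(276.1), np.float64(178.5)), np.int32(490)), ((np.float64(311.3), np.float64(174.6)), np.int32(146)), ((np.float64(315.9), np.float64(209.6)), np.int32(507)), ((np.float64(280.4), np.float64(213.6)), np.int32(435))]
side [((np.float64(278.5), np.float64(3.0)), np.int32(111)), ((np.float64(297.7), np.float64(22.9)), np.int32(316)), ((np.float64(250.4), np.float64(35.5)), np.int32(470)), ((np.float64(274.9), np.float64(38.0)), np.int32(454)), ((np.float64(290.0), np.float64(140.5)), np.int32(384)), ((np.float64(243.2), np.float64(162.5)), np.int32(115)), ((np.float64(288.6), np.float64(166.7)), np.int32(315))]
[ 571. -139.   18.] [ 571.4 -138.1   24. ] 2.0
[ 581. -247.   18.] [ 601.3 -261.   -84.6] 6.3
[ 473. -257.   18.] [ 472.6 -256.7   22.4] 0.9
[ 463. -148.   18.] [ 460.2 -148.1   24.6] 3.9
```

Request:
{"method": "arm_command", "body": {
  "rows": [
    [[1,-1,0,0,0,0.0418,1],[1,-1,0,0,0,0.0418,1],[1,-1,0,0,0,0.0418,1],[1,-1,0,0,0,0.0418,1],[1,-1,0,0,0,0.0418,1],[1,-1,0,0,0,0.0418,1]]
  ]
}}

```text
t: 0.65
eef_pos: [270.1, -415.0, 404.8]
tcp_rot: [-3.14, 0.0, 0.003]
ft_force: [-0.1, -1.0, 0.6]
opening: 1.002
grip_force: 0.0
```

Request:
{"method": "arm_command", "body": {
  "rows": [
    [[1,-1,0,0,0,0,1],[1,-1,0,0,0,0,1],[1,-1,0,0,0,0,1],[1,-1,0,0,0,0,1],[1,-1,0,0,0,0,1],[1,-1,0,0,0,0,1]]
  ]
}}

```text
t: 1.15
eef_pos: [421.3, -266.0, 404.8]
tcp_rot: [-3.141, -0.001, 0.004]
ft_force: [-0.1, -0.3, -0.7]
opening: 1.004
grip_force: 0.0
```

Request:
{"method": "arm_command", "body": {
  "rows": [
    [[0.15,-0.47,0,0,0,0,1],[0.15,-0.47,0,0,0,0,1],[0.15,-0.47,0,0,0,0,1],[0.15,-0.47,0,0,0,0,1],[0.15,-0.47,0,0,0,0,1]]
  ]
}}

```text
t: 1.57
eef_pos: [440.7, -199.6, 404.7]
tcp_rot: [3.141, -0.0, 0.001]
ft_force: [0.8, -0.7, 0.4]
opening: 0.998
grip_force: 0.0
```

```bash
cat >> h.py <<'E'
def snap(tag):
    s=state(); p,d=read_camera("wrist"); np.savez(f"{tag}.npz",p=p,d=d,pos=s["eef_pos"],rot=s["tcp_rot"])
    cv2.imwrite(f"pics/{tag}.png",p[:,:,::-1]); return load(tag)
def load(tag):
    z=np.load(f"{tag}.npz"); return z["p"],z["d"],cam("wrist",{"eef_pos":z["pos"],"tcp_rot":z["rot"]})
def blue(p):
    h=cv2.cvtColor(p,cv2.COLOR_RGB2HSV); m=cv2.inRange(h,(100,110,80),(122,255,255))
    cs,_=cv2.findContours(m,cv2.RETR_EXTERNAL,cv2.CHAIN_APPROX_NONE)
    return [c for c in cs if cv2.contourArea(c)>400]
E
python3 - <<'E'
from h import *
p,d,C=snap("tray1")
for c in blue(p):
    M=cv2.moments(c);u=M["m10"]/M["m00"];v=M["m01"]/M["m00"];print(round(u),round(v),cv2.contourArea(c),plane(C,u,v,18).round(1),d[int(v),int(u)])
E
```

```text
216 153 2724.0 [ 463.4 -151.    18. ] 366.03052
308 144 3200.5 [ 474.8 -260.    18. ] 363.27167
303 45 1138.0 [ 582.3 -250.1   18. ] 336.14783
```

View pics/tray1.png

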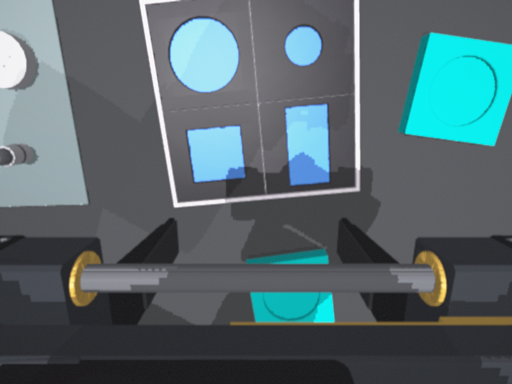

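Request:
{"method": "arm_command", "body": {
  "rows": [
    [[0,-0.6,0,0,0,0,1],[0,-0.6,0,0,0,0,1],[0,-0.6,0,0,0,0,1],[0,-0.6,0,0,0,0,1]]
  ]
}}

```text
t: 1.95
eef_pos: [440.5, -108.5, 404.9]
tcp_rot: [3.141, -0.0, 0.001]
ft_force: [0.7, -1.9, 0.1]
opening: 0.999
grip_force: 0.0
```

```bash
python3 - <<'E'
from h import *
snap("tray2")
def cen(tag):
    p,d,C=load(tag);o=[]
    for c in blue(p):
        M=cv2.moments(c);o.append((M["m10"]/M["m00"],M["m01"]/M["m00"]))
    return C,o,[cv2.contourArea(c) for c in blue(p)]
C1,a,A=cen("tray1");C2,b,B=cen("tray2")
for u in a:
    P=plane(C1,*u,18); w=min(b,key=lambda x:np.linalg.norm(plane(C2,*x,18)-P))
    Q,e=tri(C1,u,C2,w);print(np.round(u),P.round(1),plane(C2,*w,18).round(1),Q.round(1),e.round(1))
E
```

```text
[216. 153.] [ 463.4 -151.    18. ] [ 463.6 -151.5   18. ] [ 463.8 -151.3   20.3] 0.2
[308. 144.] [ 474.8 -260.    18. ] [ 474.9 -260.8   18. ] [ 475.2 -259.4   21.4] 0.1
[303.  45.] [ 582.3 -250.1   18. ] [ 582.4 -250.6   18. ] [ 581.9 -249.8   20.2] 0.1
```

Request:
{"method": "arm_command", "body": {
  "rows": [
    [[0,-1,0,0,0,0,1],[0,-1,0,0,0,0,1],[0,-1,0,0,0,0,1],[0,-1,0,0,0,0,1]]
  ]
}}

```text
t: 2.33
eef_pos: [441.0, 41.6, 404.7]
tcp_rot: [-3.142, -0.0, -0.002]
ft_force: [0.6, 0.4, 0.0]
opening: 0.999
grip_force: 0.0
```

Request:
{"method": "arm_command", "body": {
  "rows": [
    [[-0.1,-0.8,0,0,0,0,1],[-0.1,-0.8,0,0,0,0,1],[-0.1,-0.8,0,0,0,0,1],[-0.1,-0.8,0,0,0,0,1],[-0.1,-0.8,0,0,0,0,1]]
  ]
}}

```text
t: 2.75
eef_pos: [426.4, 161.0, 404.6]
tcp_rot: [3.141, -0.0, 0.002]
ft_force: [-0.0, -0.6, -0.7]
opening: 0.999
grip_force: 0.0
```

```bash
python3 - <<'E'
from h import *
snap("mat1"); print(state()["eef_pos"])
E
```

```text
[426.47538674 160.05554045 404.57643037]
```

View pics/mat1.png

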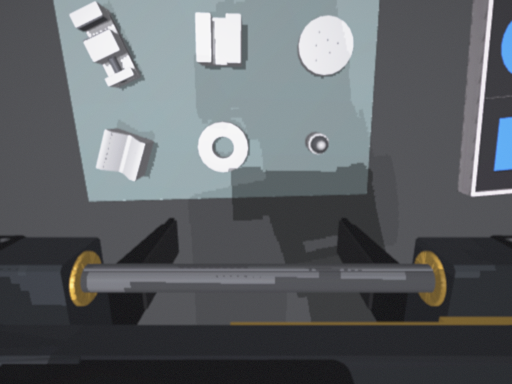

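The tray1 view shows recesses at (204,55) large round, (303,45) small round, (216,153) square and (308,144) long. mat1 shows the vice (103,45), a block (218,40) with straight slot, the solid disc (326,45), a block (124,155) that looks V-grooved, the ring (223,147) and the indenter (318,143). I'll check the two blocks on an enlarged crop and by depth profile.

```bash
python3 - <<'E'
from h import *
p,d,C=load("mat1")
a=cv2.resize(p[110:195,80:175],None,fx=4,fy=4,interpolation=cv2.INTER_CUBIC);b=cv2.resize(p[0:85,170:265],None,fx=4,fy=4,interpolation=cv2.INTER_CUBIC)
cv2.imwrite("pics/blocks.png",np.hstack([a,b])[:,:,::-1])
def pt(u,v):
    P,D=ray(C,u,v); return P+D*d[v,u]
print("A row40",[(u,round(pt(u,40)[2])) for u in range(190,248,3)])
print("B row155",[(u,round(pt(u,155)[2])) for u in range(94,156,3)])
t,_,Ct=load("tray1")
h=cv2.cvtColor(t,cv2.COLOR_RGB2HSV);print(h[55,204],h[45,303])
E
```

```text
A row40 [(190, 4), (193, 3), (196, 34), (199, 36), (202, 36), (205, 36), (208, 35), (211, 30), (214, 19), (217, 18), (220, 20), (223, 20), (226, 35), (229, 36), (232, 33), (235, 35), (238, 36), (241, 17), (244, 3), (247, 4)]
B row155 [(94, 2), (97, 5), (100, 35), (103, 36), (106, 35), (109, 33), (112, 29), (115, 28), (118, 25), (121, 22), (124, 21), (127, 22), (130, 28), (133, 31), (136, 36), (139, 36), (142, 34), (145, 23), (148, 11), (151, 3), (154, 3)]
[ 96  85 247] [ 99 113 247]
```

View pics/blocks.png

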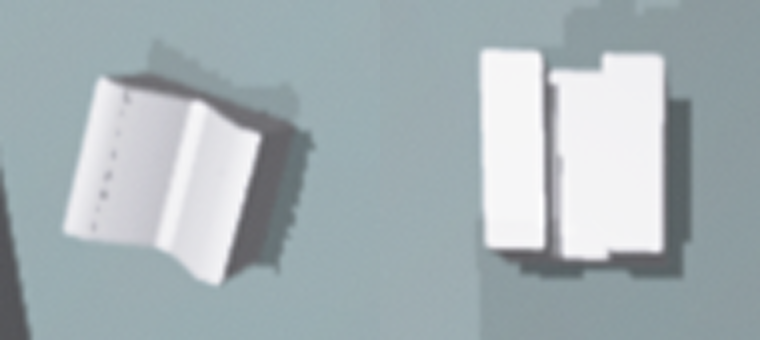

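The crop confirms it: the block at (124,155) has sloping V faces (heights 36→21→36 gradually), so it is the V-block. The block at (218,40) has a flat-bottomed slot at 19 mm, so it is the sample. I'll take a second view and measure everything.

Request:
{"method": "arm_command", "body": {
  "rows": [
    [[0,-0.5,0,0,0,0,1],[0,-0.5,0,0,0,0,1],[0,-0.5,0,0,0,0,1],[0,-0.5,0,0,0,0,1]]
  ]
}}

```text
t: 3.13
eef_pos: [426.6, 235.0, 404.4]
tcp_rot: [3.141, 0.0, -0.0]
ft_force: [-0.6, -1.3, 0.4]
opening: 1.001
grip_force: 0.0
```

```bash
cat > meas.py <<'E'
from h import *
import sys
def cloud(tag):
    p,d,C=load(tag);K,Rm,o=C;v,u=np.mgrid[:384,:512]
    c=np.stack([(u-K[0,2])/K[0,0],-(v-K[1,2])/K[1,1],-np.ones_like(d)],-1)*d[...,None]
    return p,C,c@Rm.T+o
app={"disc":(567,89),"ring":(456,204),"ind":(460,89),"slot":(571,202),"vice":(565,329),"vb":(448,320)}
def objs(tag):
    p,C,W=cloud(tag);out={}
    for n,a in app.items():
        m=(np.hypot(W[...,0]-a[0],W[...,1]-a[1])<58)&(W[...,2]>8)&(W[...,2]<60);m[215:]=0
        k,l,st,ce=cv2.connectedComponentsWithStats(m.astype(np.uint8))
        if k<2: continue
        i=1+st[1:,4].argmax();P=W[l==i];out[n]=(P,ce[i],C)
    return out
if __name__=="__main__":
    for t in sys.argv[1:]:
        for n,(P,ce,C) in objs(t).items():
            zt=np.percentile(P[:,2],95);T=P[abs(P[:,2]-zt)<4,:2]
            (c,s,an)=cv2.minAreaRect(T.astype(np.float32));(ca,sa,aa)=cv2.minAreaRect(P[:,:2].astype(np.float32))
            print(t,n,"ztop",zt.round(1),"top",np.round(c,1),np.round(s),round(an,1),"all",np.round(ca,1),np.round(sa),round(aa,1))
E
python3 - <<'E'
from h import *
snap("mat2")
def cen(tag):
    p,d,C=load(tag);h=cv2.cvtColor(p,cv2.COLOR_RGB2HSV);m=cv2.inRange(h,(90,50,150),(122,255,255));m[215:]=0
    if "tray" in tag:
        cs,_=cv2.findContours(m,0,1);o=[]
        for c in cs:
            if cv2.contourArea(c)<400:continue
            M=cv2.moments(c);u=(M["m10"]/M["m00"],M["m01"]/M["m00"]);Q=np.array([plane(C,*x[0],18)[:2] for x in c],np.float32)
            o.append((u,cv2.minAreaRect(Q)))
        return C,o
C1,a=cen("tray1");C2,b=cen("tray2")
for u,q in a:
    w,q2=min(b,key=lambda x:np.linalg.norm(np.subtract(x[1][0],q[0])))
    Q,e=tri(C1,u,C2,w);print(np.round(u),"tri",Q.round(1),e.round(1),[np.round(x,1) for x in q],[np.round(x,1) for x in q2])
E
python3 meas.py mat1 mat2
```

```text
[216. 153.] tri [ 464.3 -151.1   19.8] 0.4 [array([ 462.8, -151.1]), array([64. , 63.7]), np.float64(5.4)] [array([ 463.2, -151.3]), array([63.1, 64.2]), np.float64(5.3)]
[308. 143.] tri [ 475.5 -259.5   20.2] 0.3 [array([ 473.3, -260. ]), array([93.2, 49.5]), np.float64(5.4)] [array([ 472.9, -260.5]), array([94.3, 49. ]), np.float64(5.3)]
[462.  90.] tri [ 537.7 -569.8 -209.2] 27.2 [array([ 534.7, -434.4]), array([110.6, 109.9]), np.float64(82.4)] [array([ 531. , -381.9]), array([104. ,  32.3]), np.float64(12.2)]
[303.  46.] tri [ 581.8 -249.7   19.6] 0.2 [array([ 581.9, -249.7]), array([39.3, 40.7]), np.float64(0.1)] [array([ 582. , -250.3]), array([39.3, 40. ]), np.float64(0.2)]
[204.  55.] tri [ 572.5 -141.2   18.5] 0.0 [array([ 571.2, -141. ]), array([75.7, 75.7]), np.float64(0.1)] [array([ 571.3, -141.2]), array([75.7, 76.6]), np.float64(0.2)]
mat1 disc ztop 20.6 top [567.4  86.4] [59. 58.] 5.8 all [567.4  86.4] [59. 58.] 6.1
mat1 ring ztop 20.6 top [456.6 201.4] [59. 58.] 44.0 all [456.7 201.3] [59. 58.] 44.0
mat1 ind ztop 50.0 top [462.5  91.2] [ 9. 11.] 27.7 all [463.   92.2] [21. 23.] 71.5
mat1 slot ztop 36.3 top [571.5 201.8] [46. 46.] 89.2 all [571.5 201.8] [46. 47.] 88.9
mat1 vice ztop 34.1 top [576.8 330. ] [51. 32.] 23.0 all [564.7 325.3] [76. 33.] 23.5
mat1 vb ztop 36.0 top [448.4 317.4] [47. 47.] 70.1 all [448.4 317.2] [47. 47.] 70.1
mat2 disc ztop 20.7 top [567.4  86.3] [59. 59.] 80.3 all [567.5  86.6] [59. 60.] 78.0
mat2 ring ztop 20.6 top [456.6 201.7] [58. 59.] 64.1 all [456.6 202. ] [59. 58.] 1.9
mat2 ind ztop 49.6 top [462.7  92. ] [ 9. 11.] 73.7 all [462.7  92.4] [21. 23.] 63.3
mat2 slot ztop 36.5 top [571.5 201.8] [46. 46.] 89.1 all [571.5 201.8] [46. 46.] 88.8
mat2 vice ztop 34.2 top [577.  330.5] [50. 32.] 22.7 all [565.  325.4] [76. 33.] 22.7
mat2 vb ztop 36.0 top [448.7 317.5] [47. 46.] 70.1 all [448.7 317.4] [47. 46.] 70.2
```

Request:
{"method": "arm_command", "body": {
  "rows": [
    [[0.147,-0.549,0.6,0,0,0.0553,1],[0.147,-0.549,0.6,0,0,0.0553,1],[0.147,-0.549,0.6,0,0,0.0553,1],[0.147,-0.549,0.6,0,0,0.0553,1],[0.147,-0.549,0.6,0,0,0.0553,1],[0.147,-0.549,0.6,0,0,0.0553,1]]
  ]
}}

```text
t: 3.68
eef_pos: [448.3, 316.5, 315.1]
tcp_rot: [3.141, -0.0, -0.347]
ft_force: [-0.4, -0.0, 0.2]
opening: 0.998
grip_force: 0.0
```

```bash
python3 - <<'E'
from h import *
import meas
a=meas.objs("mat1");b=meas.objs("mat2")
for n in a: print(n,*[x.round(1) for x in tri(a[n][2],a[n][1],b[n][2],b[n][1])])
s=state();print(s["eef_pos"],s["tcp_rot"],s["joints"])
E
```

```text
disc [568.5  86.2  15. ] 0.0
ring [457.3 201.9  17. ] 0.1
ind [462.7  91.2  23.5] 0.0
slot [571.1 201.8  29.7] 0.0
vice [568.7 327.1  18.7] 0.1
vb [449.3 318.7  21.5] 0.0
[448.33772258 316.52686473 315.12516926] [ 3.14114177e+00 -6.45134661e-06 -3.47149560e-01] [ 4.94420196e-01  4.95021340e-01  1.84244272e+00 -4.23663627e-04
  8.04460564e-01  2.41265995e+00]
```

Two-view heights agree with the depth tops and the text, so I'm descending on the V-block.

Request:
{"method": "arm_command", "body": {
  "rows": [
    [[0,0,0.25,0,0,0,1],[0,0,0.5,0,0,0,1],[0,0,0.65,0,0,0,1],[0,0,0.745,0,0,0,1],[0,0,0.745,0,0,0,1],[0,0,0.745,0,0,0,-1],[0,0,0.745,0,0,0,-1],[0,0,0.745,0,0,0,-1],[0,0,0.745,0,0,0,-1],[0,0,0.745,0,0,0,-1]]
  ]
}}

```text
t: 4.52
eef_pos: [447.8, 318.1, 203.9]
tcp_rot: [-3.14, -0.001, -0.347]
ft_force: [0.5, -0.1, -0.6]
opening: 0.706
grip_force: 0.0
```

Request:
{"method": "arm_command", "body": {
  "rows": [
    [[0,0,0,0,0,0,-1],[0,0,0,0,0,0,-1],[0,0,0,0,0,0,-1],[0,0,0,0,0,0,-1]]
  ]
}}

```text
t: 4.85
eef_pos: [447.7, 318.2, 203.0]
tcp_rot: [-3.142, -0.0, -0.347]
ft_force: [-0.3, 0.2, 3.1]
opening: 0.485
grip_force: 30.0
```

Request:
{"method": "arm_command", "body": {
  "rows": [
    [[0,0,-0.15,0,0,0,-1],[0,0,-0.35,0,0,0,-1],[0,0,-0.55,0,0,-0.02,-1],[0,0,-0.6,0,0,-0.035,-1],[0,0,-0.6,0,0,-0.055,-1],[0,0,-0.6,0,0,-0.07,-1],[0,0,-0.6,0,0,-0.07,-1]]
  ]
}}

```text
t: 5.43
eef_pos: [447.5, 318.1, 292.8]
tcp_rot: [3.141, 0.001, 0.097]
ft_force: [0.1, 0.3, -4.0]
opening: 0.482
grip_force: 30.0
```

Request:
{"method": "arm_command", "body": {
  "rows": [
    [[-0.01,0.12,0,0,0,0,-1],[-0.02,0.35,0,0,0,0,-1],[-0.04,0.6,0,0,0,0,-1],[-0.06,0.85,0,0,0,0,-1],[-0.062,1,0,0,0,0,-1]]
  ]
}}

```text
t: 5.85
eef_pos: [451.6, 165.5, 292.4]
tcp_rot: [3.141, 0.002, 0.088]
ft_force: [0.6, 0.0, -3.7]
opening: 0.485
grip_force: 30.0
```

Request:
{"method": "arm_command", "body": {
  "rows": [
    [[-0.01,0.25,0,0,0,0,-1],[-0.03,0.5,0,0,0,0,-1],[-0.05,0.75,0,0,0,0,-1],[-0.062,1,0,0,0,0,-1]]
  ]
}}

```text
t: 6.18
eef_pos: [456.4, 16.1, 292.6]
tcp_rot: [-3.141, 0.001, 0.089]
ft_force: [0.3, 0.1, -4.5]
opening: 0.484
grip_force: 30.0
```

Request:
{"method": "arm_command", "body": {
  "rows": [
    [[-0.01,0.25,0,0,0,0,-1],[-0.03,0.5,0,0,0,0,-1],[-0.05,0.75,0,0,0,0,-1],[-0.062,0.9,0,0,0,0,-1],[-0.062,1,0,0,0,0,-1],[-0.062,1,0,0,0,0,-1]]
  ]
}}

```text
t: 6.68
eef_pos: [461.6, -135.1, 292.6]
tcp_rot: [3.141, 0.0, 0.086]
ft_force: [0.1, 0.1, -3.0]
opening: 0.481
grip_force: 30.0
```

Request:
{"method": "arm_command", "body": {
  "rows": [
    [[0,0.1,0,0,0,0,-1],[0,0.108,0.1,0,0,0,-1],[0,0.108,0.25,0,0,0,-1],[0,0.108,0.38,0,0,0,-1],[0,0.108,0.45,0,0,0,-1],[0,0.108,0.48,0,0,0,-1],[0,0.108,0.493,0,0,0,-1],[0,0.108,0.493,0,0,0,-1]]
  ]
}}

```text
t: 7.35
eef_pos: [463.1, -148.3, 218.9]
tcp_rot: [-3.141, 0.0, 0.092]
ft_force: [0.7, 1.0, -4.1]
opening: 0.478
grip_force: 30.0
```

Request:
{"method": "arm_command", "body": {
  "rows": [
    [[0,0.015,0.005,0,0,0,-1],[0,0.015,0.01,0,0,0,-1],[0,0.015,0.01,0,0,0,-1]]
  ]
}}

```text
t: 7.6
eef_pos: [463.3, -151.0, 218.0]
tcp_rot: [3.141, -0.001, 0.092]
ft_force: [1.2, -0.0, -3.4]
opening: 0.484
grip_force: 30.0
```

Request:
{"method": "arm_command", "body": {
  "rows": [
    [[0,0,0.006,0,0,0,-1],[0,0,0.006,0,0,0,-1]]
  ]
}}

```text
t: 7.77
eef_pos: [463.3, -151.0, 218.0]
tcp_rot: [3.141, -0.002, 0.092]
ft_force: [-1.9, 1.3, 13.8]
opening: 0.483
grip_force: 30.0
```

Request:
{"method": "arm_command", "body": {
  "rows": [
    [[0,0,0,0,0,0,0.25],[0,0,0,0,0,0,0.25],[0,0,0,0,0,0,0.25],[0,0,-0.1,0,0,0,0.25],[0,0,-0.35,0,0,0,0.25],[0,0,-0.6,0,0,-0.02,1],[0,0,-0.7,0,0,-0.035,1],[0,0,-0.7,0,0,-0.049,1],[0,0,-0.7,0,0,-0.049,1]]
  ]
}}

```text
t: 8.52
eef_pos: [463.1, -150.8, 322.8]
tcp_rot: [3.14, -0.002, 0.404]
ft_force: [-0.2, 0.1, -1.2]
opening: 0.85
grip_force: 0.0
```

```bash
python3 - <<'E'
from h import *
snap("vb_placed")
E
```

```text
(no output)
```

View pics/vb_placed.png

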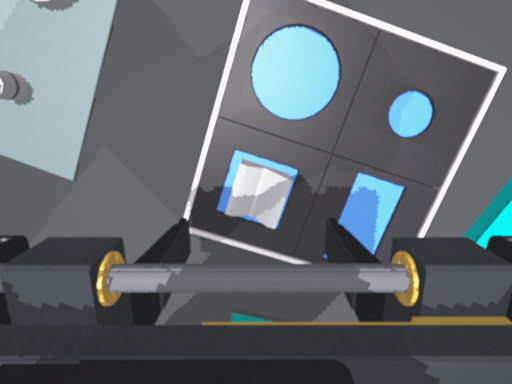

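The V-block (258,193) sits inside the blue square recess with a margin all round, groove up. Next is the vice.

Request:
{"method": "arm_command", "body": {
  "rows": [
    [[0.618,-0.887,0,0,0,0,1],[0.618,-0.887,0,0,0,0,1],[0.618,-0.887,0,0,0,0,1],[0.618,-0.887,0,0,0,0,1]]
  ]
}}

```text
t: 8.9
eef_pos: [496.7, 9.7, 320.7]
tcp_rot: [-3.141, 0.001, 0.396]
ft_force: [0.9, -0.7, 0.0]
opening: 0.998
grip_force: 0.0
```

Request:
{"method": "arm_command", "body": {
  "rows": [
    [[0.618,-0.887,0,0,0,0,1],[0.618,-0.887,0,0,0,0,1],[0.618,-0.887,0,0,0,0,1],[0.618,-0.887,0,0,0,0,1]]
  ]
}}

```text
t: 9.23
eef_pos: [530.2, 169.0, 320.6]
tcp_rot: [-3.141, 0.002, 0.397]
ft_force: [1.0, 0.8, 0.2]
opening: 1.0
grip_force: 0.0
```

Request:
{"method": "arm_command", "body": {
  "rows": [
    [[0.618,-0.887,0,0,0,0,1],[0.618,-0.887,0,0,0,0,1],[0.618,-0.887,0,0,0,0,1],[0.618,-0.887,0,0,0,0,1],[0.618,-0.887,0,0,0,0,1],[0.618,-0.887,0,0,0,0,1]]
  ]
}}

```text
t: 9.73
eef_pos: [563.4, 326.8, 319.8]
tcp_rot: [3.141, 0.002, 0.4]
ft_force: [-0.3, 0.2, -0.4]
opening: 1.002
grip_force: 0.0
```

Request:
{"method": "arm_command", "body": {
  "rows": [
    [[0,0.012,0.25,0,0,0,1],[0,0.012,0.5,0,0,0,1],[0,0.012,0.68,0,0,0,1],[0,0.012,0.785,0,0,0,1],[0,0.012,0.785,0,0,0,1],[0,0.012,0.785,0,0,0,-1],[0,0.012,0.785,0,0,0,-1],[0,0.012,0.785,0,0,0,-1],[0,0.012,0.785,0,0,0,-1],[0,0.012,0.785,0,0,0,-1]]
  ]
}}

```text
t: 10.57
eef_pos: [564.5, 323.4, 204.9]
tcp_rot: [3.142, -0.001, 0.4]
ft_force: [-0.2, 0.1, 0.1]
opening: 0.709
grip_force: 0.0
```

Request:
{"method": "arm_command", "body": {
  "rows": [
    [[0,0,0,0,0,0,-1],[0,0,0,0,0,0,-1],[0,0,0,0,0,0,-1],[0,0,0,0,0,0,-1],[0,0,0,0,0,0,-1],[0,0,0,0,0,0,-1]]
  ]
}}

```text
t: 11.07
eef_pos: [564.4, 323.6, 203.8]
tcp_rot: [-3.142, 0.0, 0.4]
ft_force: [-0.7, 1.4, 0.7]
opening: 0.332
grip_force: 30.0
```

Request:
{"method": "arm_command", "body": {
  "rows": [
    [[0,0,-0.15,0,0,0,-1],[0,0,-0.35,0,0,0,-1],[0,0,-0.55,0,0,0.019,-1],[0,0,-0.6,0,0,0.035,-1],[0,0,-0.6,0,0,0.049,-1],[0,0,-0.6,0,0,0.049,-1]]
  ]
}}

```text
t: 11.57
eef_pos: [564.3, 323.4, 294.4]
tcp_rot: [-3.142, -0.001, 0.089]
ft_force: [-0.1, 0.6, -3.3]
opening: 0.339
grip_force: 30.0
```

Request:
{"method": "arm_command", "body": {
  "rows": [
    [[-0.03,0.12,0,0,0,0,-1],[-0.09,0.35,0,0,0,0,-1],[-0.15,0.6,0,0,0,0,-1],[-0.21,0.82,0,0,0,0,-1],[-0.243,0.954,0,0,0,0,-1]]
  ]
}}

```text
t: 11.98
eef_pos: [540.4, 175.0, 293.0]
tcp_rot: [3.141, 0.003, 0.095]
ft_force: [1.4, 0.2, -3.1]
opening: 0.336
grip_force: 30.0
```

Request:
{"method": "arm_command", "body": {
  "rows": [
    [[-0.06,0.24,0,0,0,0,-1],[-0.12,0.48,0,0,0,0,-1],[-0.18,0.72,0,0,0,0,-1],[-0.243,0.954,0,0,0,0,-1]]
  ]
}}

```text
t: 12.32
eef_pos: [517.6, 30.2, 293.3]
tcp_rot: [-3.142, 0.001, 0.096]
ft_force: [1.1, -1.1, -2.4]
opening: 0.334
grip_force: 30.0
```

Request:
{"method": "arm_command", "body": {
  "rows": [
    [[-0.06,0.24,0,0,0,0,-1],[-0.12,0.48,0,0,0,0,-1],[-0.18,0.72,0,0,0,0,-1],[-0.243,0.954,0,0,0,0,-1]]
  ]
}}

```text
t: 12.65
eef_pos: [494.6, -115.9, 293.3]
tcp_rot: [-3.141, 0.001, 0.096]
ft_force: [1.0, -0.4, -2.1]
opening: 0.332
grip_force: 30.0
```

Request:
{"method": "arm_command", "body": {
  "rows": [
    [[-0.06,0.24,0,0,0,0,-1],[-0.12,0.48,0,0,0,0,-1],[-0.18,0.7,0,0,0,0,-1],[-0.22,0.87,0,0,0,0,-1],[-0.243,0.954,0,0,0,0,-1],[-0.243,0.954,0,0,0,0,-1],[-0.243,0.954,0,0,0,0,-1]]
  ]
}}

```text
t: 13.23
eef_pos: [471.9, -259.8, 293.3]
tcp_rot: [-3.141, 0.001, 0.093]
ft_force: [-0.1, 0.9, -2.7]
opening: 0.337
grip_force: 30.0
```

Down 73.5 mm.

Request:
{"method": "arm_command", "body": {
  "rows": [
    [[0,0,0.1,0,0,0,-1],[0,0,0.25,0,0,0,-1],[0,0,0.38,0,0,0,-1],[0,0,0.45,0,0,0,-1],[0,0,0.475,0,0,0,-1],[0,0,0.487,0,0,0,-1],[0,0,0.487,0,0,0,-1],[0,0,0.487,0,0,0,-1]]
  ]
}}

```text
t: 13.9
eef_pos: [472.4, -259.8, 221.6]
tcp_rot: [3.141, -0.001, 0.093]
ft_force: [-0.1, 0.5, -2.5]
opening: 0.337
grip_force: 30.0
```

Request:
{"method": "arm_command", "body": {
  "rows": [
    [[0,0,0.005,0,0,0,-1],[0,0,0.005,0,0,0,-1]]
  ]
}}

```text
t: 14.07
eef_pos: [472.2, -260.0, 220.7]
tcp_rot: [3.141, -0.001, 0.093]
ft_force: [-0.1, -0.2, -2.7]
opening: 0.335
grip_force: 30.0
```

Request:
{"method": "arm_command", "body": {
  "rows": [
    [[0,0,0.006,0,0,0,-1],[0,0,0.012,0,0,0,-1],[0,0,0.012,0,0,0,-1],[0,0,0.012,0,0,0,-1]]
  ]
}}

```text
t: 14.4
eef_pos: [472.2, -260.1, 218.8]
tcp_rot: [3.141, -0.001, 0.092]
ft_force: [-1.7, -0.3, 6.6]
opening: 0.333
grip_force: 30.0
```

Request:
{"method": "arm_command", "body": {
  "rows": [
    [[0,0,0,0,0,0,0],[0,0,0,0,0,0,0],[0,0,0,0,0,0,0],[0,0,-0.1,0,0,0,0],[0,0,-0.35,0,0,0,0],[0,0,-0.6,0,0,0,1],[0,0,-0.7,0,0,0,1],[0,0,-0.7,0,0,0,1]]
  ]
}}

```text
t: 15.07
eef_pos: [472.5, -260.1, 326.8]
tcp_rot: [3.137, -0.005, 0.093]
ft_force: [0.5, -0.0, -0.4]
opening: 0.651
grip_force: 0.0
```

```bash
python3 - <<'E'
from h import *
snap("vice_placed")
E
```

```text
(no output)
```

View pics/vice_placed.png

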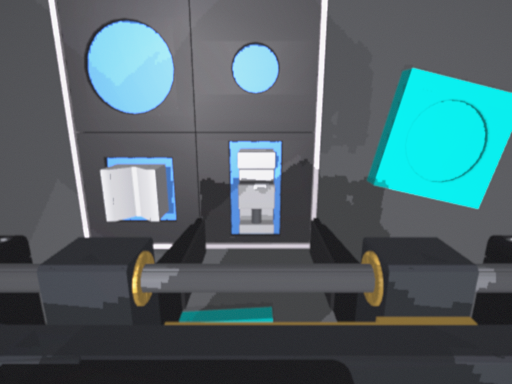

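Request:
{"method": "arm_command", "body": {
  "rows": [
    [[0.282,-0.747,0,0,0,0,1],[0.282,-0.747,0,0,0,0,1],[0.282,-0.747,0,0,0,0,1],[0.282,-0.747,0,0,0,0,1]]
  ]
}}

```text
t: 15.45
eef_pos: [504.4, -139.9, 321.8]
tcp_rot: [-3.14, 0.002, 0.096]
ft_force: [0.9, -0.1, 0.1]
opening: 0.969
grip_force: 0.0
```

Request:
{"method": "arm_command", "body": {
  "rows": [
    [[0.282,-0.747,0,0,0,0,1],[0.282,-0.747,0,0,0,0,1],[0.282,-0.747,0,0,0,0,1],[0.282,-0.747,0,0,0,0,1]]
  ]
}}

```text
t: 15.78
eef_pos: [536.4, -24.5, 321.8]
tcp_rot: [-3.141, 0.002, 0.096]
ft_force: [-0.2, -0.5, -0.6]
opening: 1.002
grip_force: 0.0
```

Request:
{"method": "arm_command", "body": {
  "rows": [
    [[0.282,-0.747,0,0,0,0,1],[0.282,-0.747,0,0,0,0,1],[0.282,-0.747,0,0,0,0,1],[0.282,-0.747,0,0,0,0,1],[0.282,-0.747,0,0,0,0,1],[0.282,-0.747,0,0,0,0,1]]
  ]
}}

```text
t: 16.28
eef_pos: [567.2, 86.0, 322.0]
tcp_rot: [3.141, 0.002, 0.093]
ft_force: [0.2, -0.5, 0.2]
opening: 1.0
grip_force: 0.0
```

The vice (256,192) sits in the oblong recess with blue margin all round. Now the disc.

Request:
{"method": "arm_command", "body": {
  "rows": [
    [[0,0,0.25,0,0,0,1],[0,0,0.5,0,0,0,1],[0,0,0.7,0,0,0,1],[0,0,0.78,0,0,0,1],[0,0,0.81,0,0,0,1],[0,0,0.81,0,0,0,1]]
  ]
}}

```text
t: 16.78
eef_pos: [567.6, 85.6, 201.4]
tcp_rot: [3.142, 0.001, 0.091]
ft_force: [-0.4, -0.6, -0.0]
opening: 1.001
grip_force: 0.0
```

Request:
{"method": "arm_command", "body": {
  "rows": [
    [[0,0,0,0,0,0,-1],[0,0,0,0,0,0,-1],[0,0,0,0,0,0,-1],[0,0,0,0,0,0,-1],[0,0,0,0,0,0,-1],[0,0,0,0,0,0,-1],[0,0,0,0,0,0,-1]]
  ]
}}

```text
t: 17.37
eef_pos: [567.5, 86.5, 202.1]
tcp_rot: [3.141, -0.001, 0.093]
ft_force: [-0.9, 0.6, 4.5]
opening: 0.62
grip_force: 30.0
```

Request:
{"method": "arm_command", "body": {
  "rows": [
    [[0,0,-0.06,0,0,0,-1],[0,0,-0.2,0,0,0,-1],[0,0,-0.35,0,0,0,-1],[0,0,-0.46,0,0,0,-1],[0,0,-0.5,0,0,0,-1],[0,0,-0.5,0,0,0,-1]]
  ]
}}

```text
t: 17.87
eef_pos: [567.5, 86.5, 278.2]
tcp_rot: [3.141, -0.002, 0.093]
ft_force: [0.6, -0.5, -3.3]
opening: 0.622
grip_force: 30.0
```

Request:
{"method": "arm_command", "body": {
  "rows": [
    [[-0.01,0.1,0,0,0,0,-1],[-0.02,0.27,0,0,0,0,-1],[-0.03,0.45,0,0,0,0,-1],[-0.045,0.62,0,0,0,0,-1],[-0.057,0.757,0,0,0,0,-1]]
  ]
}}

```text
t: 18.28
eef_pos: [569.1, -28.9, 275.5]
tcp_rot: [-3.141, 0.002, 0.092]
ft_force: [-0.3, 0.5, -4.0]
opening: 0.622
grip_force: 30.0
```

Request:
{"method": "arm_command", "body": {
  "rows": [
    [[-0.01,0.17,0,0,0,0,-1],[-0.02,0.34,0,0,0,0,-1],[-0.04,0.5,0,0,0,0,-1],[-0.05,0.64,0,0,0,0,-1],[-0.057,0.73,0,0,0,0,-1],[-0.057,0.757,0,0,0,0,-1],[-0.057,0.757,0,0,0,0,-1],[-0.057,0.757,0,0,0,0,-1]]
  ]
}}

```text
t: 18.95
eef_pos: [571.3, -140.6, 276.3]
tcp_rot: [-3.141, 0.001, 0.093]
ft_force: [-0.3, 1.0, -2.8]
opening: 0.619
grip_force: 30.0
```

Request:
{"method": "arm_command", "body": {
  "rows": [
    [[0,0,0.08,0,0,0,-1],[0,0,0.2,0,0,0,-1],[0,0,0.3,0,0,0,-1],[0,0,0.36,0,0,0,-1],[0,0,0.38,0,0,0,-1],[0,0,0.382,0,0,0,-1],[0,0,0.382,0,0,0,-1]]
  ]
}}

```text
t: 19.53
eef_pos: [571.6, -140.9, 219.9]
tcp_rot: [3.141, -0.0, 0.093]
ft_force: [-0.4, 1.4, -2.9]
opening: 0.62
grip_force: 30.0
```

Request:
{"method": "arm_command", "body": {
  "rows": [
    [[0,0,0.006,0,0,0,-1],[0,0,0.008,0,0,0,-1],[0,0,0.008,0,0,0,-1]]
  ]
}}

```text
t: 19.78
eef_pos: [571.4, -141.3, 218.8]
tcp_rot: [3.141, -0.001, 0.093]
ft_force: [0.6, 0.3, -3.9]
opening: 0.622
grip_force: 30.0
```

Request:
{"method": "arm_command", "body": {
  "rows": [
    [[0,0,0.006,0,0,0,-1],[0,0,0.01,0,0,0,-1],[0,0,0.01,0,0,0,-1],[0,0,0.01,0,0,0,-1]]
  ]
}}

```text
t: 20.12
eef_pos: [571.4, -141.3, 217.2]
tcp_rot: [3.141, -0.0, 0.092]
ft_force: [-1.4, 0.8, 4.2]
opening: 0.621
grip_force: 30.0
```

Request:
{"method": "arm_command", "body": {
  "rows": [
    [[0,0,0,0,0,0,0.5],[0,0,0,0,0,0,0.5],[0,0,0,0,0,0,0.5],[0,0,-0.1,0,0,0,0.5],[0,0,-0.35,0,0,0,0.5],[0,0,-0.6,0,0,0,1],[0,0,-0.7,0,0,0,1],[0,0,-0.7,0,0,0,1]]
  ]
}}

```text
t: 20.78
eef_pos: [571.8, -141.3, 325.6]
tcp_rot: [3.139, -0.006, 0.093]
ft_force: [0.1, 0.8, 0.2]
opening: 0.904
grip_force: 0.0
```

Request:
{"method": "arm_command", "body": {
  "rows": [
    [[-0.289,-0.808,0,0,0,0,1],[-0.289,-0.808,0,0,0,0,1],[-0.289,-0.808,0,0,0,0,1],[-0.289,-0.808,0,0,0,0,1]]
  ]
}}

```text
t: 21.12
eef_pos: [514.1, -20.5, 320.8]
tcp_rot: [-3.14, 0.004, 0.095]
ft_force: [1.0, -0.2, 0.7]
opening: 1.0
grip_force: 0.0
```

Request:
{"method": "arm_command", "body": {
  "rows": [
    [[-0.289,-0.808,0,0,0,0,1],[-0.289,-0.808,0,0,0,0,1],[-0.289,-0.808,0,0,0,0,1],[-0.289,-0.808,0,0,0,0,1],[-0.289,-0.808,0,0,0,0,1],[-0.289,-0.808,0,0,0,0,1]]
  ]
}}

```text
t: 21.62
eef_pos: [463.0, 92.1, 321.3]
tcp_rot: [3.141, 0.0, 0.094]
ft_force: [0.2, 0.1, -0.1]
opening: 1.002
grip_force: 0.0
```

Request:
{"method": "arm_command", "body": {
  "rows": [
    [[0,0,0.25,0,0,0,1],[0,0,0.5,0,0,0,1],[0,0,0.68,0,0,0,1],[0,0,0.75,0,0,0,1],[0,0,0.775,0,0,0,1],[0,0,0.775,0,0,0,-0.2],[0,0,0.775,0,0,0,-0.2],[0,0,0.775,0,0,0,-0.2],[0,0,0.775,0,0,0,-0.2],[0,0,0.775,0,0,0,-0.2]]
  ]
}}

```text
t: 22.45
eef_pos: [462.8, 92.0, 206.3]
tcp_rot: [3.141, -0.002, 0.093]
ft_force: [-0.5, 1.1, 0.0]
opening: 0.709
grip_force: 0.0
```

Request:
{"method": "arm_command", "body": {
  "rows": [
    [[0,0,0,0,0,0,-1],[0,0,0,0,0,0,-1],[0,0,0,0,0,0,-1],[0,0,0,0,0,0,-1],[0,0,0,0,0,0,-1],[0,0,0,0,0,0,-1],[0,0,0,0,0,0,-1]]
  ]
}}

```text
t: 23.03
eef_pos: [462.7, 92.1, 205.5]
tcp_rot: [3.141, 0.0, 0.093]
ft_force: [-0.0, 0.1, 0.5]
opening: 0.24
grip_force: 30.0
```

Request:
{"method": "arm_command", "body": {
  "rows": [
    [[0,0,-0.06,0,0,0,-1],[0,0,-0.2,0,0,0,-1],[0,0,-0.4,0,0,0,-1],[0,0,-0.55,0,0,0,-1],[0,0,-0.6,0,0,0,-1]]
  ]
}}

```text
t: 23.45
eef_pos: [462.8, 92.2, 298.7]
tcp_rot: [3.141, -0.004, 0.093]
ft_force: [1.2, 1.1, -0.8]
opening: 0.246
grip_force: 30.0
```

Request:
{"method": "arm_command", "body": {
  "rows": [
    [[0.03,0.1,0,0,0,0,-1],[0.07,0.27,0,0,0,0,-1],[0.11,0.45,0,0,0,0,-1],[0.15,0.62,0,0,0,0,-1],[0.194,0.781,0,0,0,0,-1]]
  ]
}}

```text
t: 23.87
eef_pos: [502.5, -23.1, 295.4]
tcp_rot: [-3.142, 0.001, 0.093]
ft_force: [0.7, 1.0, -0.8]
opening: 0.248
grip_force: 30.0
```

Request:
{"method": "arm_command", "body": {
  "rows": [
    [[0.05,0.2,0,0,0,0,-1],[0.1,0.4,0,0,0,0,-1],[0.15,0.6,0,0,0,0,-1],[0.194,0.781,0,0,0,0,-1]]
  ]
}}

```text
t: 24.2
eef_pos: [542.5, -137.5, 295.2]
tcp_rot: [-3.141, 0.0, 0.092]
ft_force: [1.1, -0.1, -1.1]
opening: 0.246
grip_force: 30.0
```

Request:
{"method": "arm_command", "body": {
  "rows": [
    [[0.05,0.2,0,0,0,0,-1],[0.1,0.4,0,0,0,0,-1],[0.14,0.57,0,0,0,0,-1],[0.18,0.72,0,0,0,0,-1],[0.194,0.781,0,0,0,0,-1],[0.194,0.781,0,0,0,0,-1],[0.194,0.781,0,0,0,0,-1],[0.194,0.781,0,0,0,0,-1]]
  ]
}}

```text
t: 24.87
eef_pos: [581.7, -248.6, 295.3]
tcp_rot: [-3.141, 0.001, 0.093]
ft_force: [0.2, -0.4, -1.4]
opening: 0.242
grip_force: 30.0
```

Request:
{"method": "arm_command", "body": {
  "rows": [
    [[0,0.006,0.1,0,0,0,-1],[0,0.006,0.25,0,0,0,-1],[0,0.006,0.38,0,0,0,-1],[0,0.006,0.45,0,0,0,-1],[0,0.006,0.475,0,0,0,-1],[0,0.006,0.488,0,0,0,-1],[0,0.006,0.488,0,0,0,-1]]
  ]
}}

```text
t: 25.45
eef_pos: [582.3, -250.3, 222.8]
tcp_rot: [3.141, -0.0, 0.093]
ft_force: [0.1, -0.1, -0.9]
opening: 0.247
grip_force: 30.0
```

Request:
{"method": "arm_command", "body": {
  "rows": [
    [[0,0,0.006,0,0,0,-1],[0,0,0.008,0,0,0,-1],[0,0,0.008,0,0,0,-1]]
  ]
}}

```text
t: 25.7
eef_pos: [582.2, -250.7, 221.8]
tcp_rot: [3.141, -0.001, 0.093]
ft_force: [0.2, 0.1, -1.1]
opening: 0.248
grip_force: 30.0
```

Request:
{"method": "arm_command", "body": {
  "rows": [
    [[0,0,0.006,0,0,0,-1],[0,0,0.01,0,0,0,-1],[0,0,0.01,0,0,0,-1],[0,0,0.01,0,0,0,-1]]
  ]
}}

```text
t: 26.03
eef_pos: [582.2, -250.8, 220.5]
tcp_rot: [3.141, -0.001, 0.092]
ft_force: [-0.6, 0.9, 6.1]
opening: 0.248
grip_force: 30.0
```

Request:
{"method": "arm_command", "body": {
  "rows": [
    [[0,0,0,0,0,0,-0.05],[0,0,0,0,0,0,-0.05],[0,0,0,0,0,0,-0.05],[0,0,-0.1,0,0,0,-0.05],[0,0,-0.35,0,0,0,-0.05],[0,0,-0.6,0,0,0,-0.05],[0,0,-0.85,0,0,0,1],[0,0,-1,0,0,0,1]]
  ]
}}

```text
t: 26.7
eef_pos: [582.2, -250.7, 373.5]
tcp_rot: [3.139, -0.003, 0.093]
ft_force: [0.4, 0.0, -0.2]
opening: 0.563
grip_force: 0.0
```

Request:
{"method": "arm_command", "body": {
  "rows": [
    [[-0.9,-0.4,-0.2,0,0,0,1],[-0.9,-0.4,-0.2,0,0,0,1],[-0.9,-0.4,-0.2,0,0,0,1],[-0.9,-0.4,-0.2,0,0,0,1],[-0.9,-0.4,-0.2,0,0,0,1],[-0.9,-0.4,-0.2,0,0,0,1]]
  ]
}}

```text
t: 27.2
eef_pos: [441.6, -203.2, 400.5]
tcp_rot: [3.14, -0.001, 0.092]
ft_force: [0.2, 0.4, -0.2]
opening: 0.968
grip_force: 0.0
```

```bash
python3 - <<'E'
from h import *
import meas
snap("final")
p,C,W=meas.cloud("final")
for n,a in {"disc":(571.3,-141.1),"vb":(463.1,-151.2),"vice":(473.1,-260),"ind":(582,-250)}.items():
    r=34 if n!="vice" else 44
    if n=="ind": r=17
    m=(np.hypot(W[...,0]-a[0],W[...,1]-a[1])<r)&(W[...,2]>28)&(W[...,2]<75);m[225:]=0
    P=W[m];c,s,an=cv2.minAreaRect(P[:,:2].astype(np.float32));print(n,np.round(c,1),np.round(s),round(an,1),"ztop",np.percentile(P[:,2],[50,97]).round(1))
p,d=read_camera("top");cv2.imwrite("pics/topf.png",cv2.resize(p[130:260,90:350],None,fx=3,fy=3)[:,:,::-1])
E
```

```text
disc [ 571.3 -141.9] [59. 59.] 24.7 ztop [34.3 35.7]
vb [ 464.4 -151.7] [46. 46.] 5.3 ztop [45.7 51.2]
vice [ 474.6 -260.4] [75. 33.] 5.5 ztop [47.3 49.6]
ind [ 581.2 -250.8] [24. 22.] 51.5 ztop [55.5 65.3]
```

View pics/final.png

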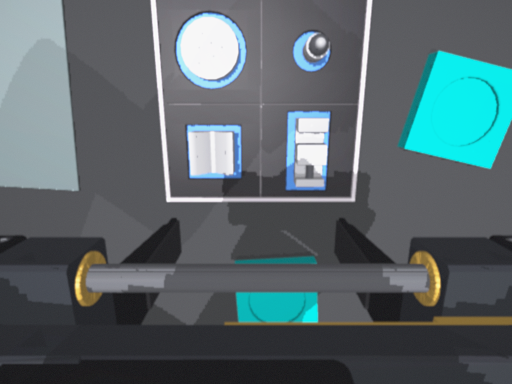

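View pics/topf.png

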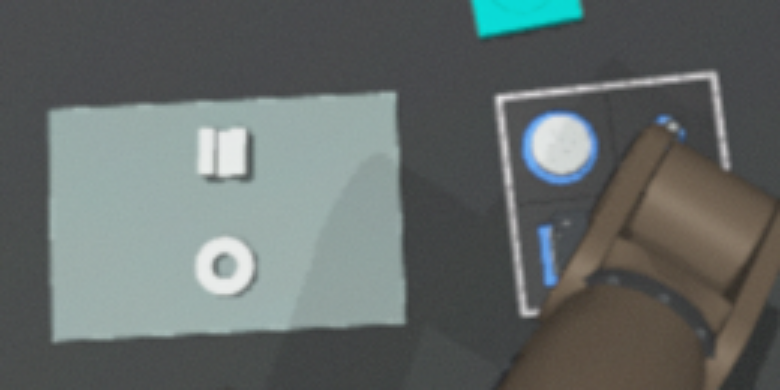

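All four accessories sit in their recesses: disc (210,49), indenter (314,47), V-block (213,152) and vice (309,152). They are within about 2 mm of centre, with tops at the expected heights. The ring and the slotted block are unmoved on the mat.

```bash
python3 -c "
from cell import *
print(job_done())"
```

```text
the job is handed in; nothing more can be done
None
```

I put the reference block, V-block (groove up), vice and indenter in their recesses, each within about 2 mm of centre in the last wrist view, left both samples untouched on the mat, and handed the job in at about 27 s of the 104 s allowed; the hand-in returned no verdict.

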